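# Close the drains of washed air filters and shelve them in rows

### The arm

A 6-joint arm with a two-finger parallel gripper is mounted at the origin on a cart in front of the work surface, level with it; the furniture and walls round the work are solid. World frame = base frame: x ahead of the robot, y to its left, z up, the work surface at z = 0. Lengths are in m, angles in rad, forces in N, time in s.
With the tool pointing down it reaches from about 0.35 to 0.875 m from the base axis. Payload 15.5 kg.
Tool frame: the origin (TCP) lies at the very end of the fingers, on their centre line; the grasp point (between the pads) lies 19 mm behind it; z points along the fingers, y is the line along which they close (so a half turn about z gives the same grasp; the last joint's range is limited). The gripper opens to 85 mm and grips with 20 to 120 N. Pads are 22 mm wide; open, the fingers measure 114 mm over their backs; the gripper's body (76 mm by 85 mm) begins 54 mm behind the grasp point. The pads swing forward as they close: fully open they stand 13 mm farther back than shut.
Start: joints at [1.208, 0.494, 1.345, -0, 1.302, -0.096], TCP at [0.165, 0.603, 0.231] pointing down, gripper open.
Joint ranges: [-2.91, 2.91], [-0.82, 2.16], [0.22, 2.67], [-1.22, 4.37], [0.12, 2.79], [-3.08, 3.08]. Speed limits (rad/s): [1.89, 1.89, 2.57, 3.01, 3.01, 3.01].

### API

Orientations are given as a rotation vector (axis times angle).
In Python, from bench import manip gives the robot as it stands.
- The arm moves only by the tool arm_command, never from a script. Its argument "targets" is a list that holds one entry, the list of rows, each a list of 7 numbers: the shift along the tool's x, y, z each as a share of 0.2 m, from -1 to 1, then the turn, a rotation vector about the tool's x, y, z each as a share of 60 degrees, from -1 to 1, then the opening, from 0 (shut) to 1 (fully open). A call has 1 to 12 rows; each row is the pose to reach, as a shift and turn from the pose commanded when the call began, along the tool's axes at that moment; what a row does not reach only later rows make up. A row lasts 1/8 s, in which the tool goes at most 62.5 mm and 10.7 degrees, less where a joint would pass 70% of its speed; a pose out of reach is approached as far as the arm can. A call with a number of a shift or a turn outside -1 to 1 is refused whole. A call with a gripper value outside its range is refused whole. The fingers move at their own pace and stop on an object; the grip force is fixed at half the most. Time passes only in rows, so rows that repeat a pose let the fingers close. It gives the time, the measured TCP pose, the force and the opening at its end, in the units of the state.
- manip.read_state(): the state, without advancing time (a new reading comes with each control period).
- manip.get_image(name): name is "scene" or "top"; returns a dict with "color" (420x560x3 uint8, red, green, blue), "range_z" (420x560 float32, m along the optical axis (not along the pixel's ray), 0 where there is no reading), "fx", "fy", "cx", "cy" (pixels), "world_to_cam" (4x4, takes a point from world to camera coordinates). Camera axes: x right, y up, looking along -z (the intrinsics and any distortion apply to the point x, -y, -z); pixel columns grow to the right and rows downward; lengths in m; the calibration is good to about 2 mm. A picture is of the moment at which its call begins.
- manip.job_done(): hands the job in, once; it reports no verdict.
The state is a dict: "time_s": time; "joints": joint angles; "joint_vel": joint speeds; "effort": joint torques, N m; "ee_pos": TCP position; "tcp_rot": TCP orientation; "wrist_force": force on the tool from outside, world axes, zero at the start; "ft_torque": the same for the moment, N m; "grip_width": finger opening in m.
Only numpy, scipy, OpenCV 4.12 (cv2) and the standard library are available. Lean on these libraries where they do the work, as an engineer would, in place of code of your own. Each camera call takes 0.05 s, during which the arm holds its last target. There are 200 camera calls.

### The job

The washed air filters have drained on the drip rack and the drain plug under each bowl is still popped out. Close every drain by holding the filter and pushing its plug straight down on something firm and flat, such as the bare table top, until it snaps in, then stand the filters upright in the cells of the shelf, set square, one to a cell: fill the back row first, and put any left over in the front row. Leave the pliers and the roll of thread tape alone.

Things in the scene. Friction and masses are not known exactly. Their poses are not given: they have to be found in the camera images.
- filter_1: compressed-air filter, upright, 86 mm tall: aluminium bowl 48 mm across (0-50 mm up), grey square head 44 x 44 mm (54-86 mm up; faces square to its x and y axes; grip here), 0.2 to 0.35 kg. Origin: centre of the bowl's underside; z up. Starts on the drip rack's bars.
- filter_1_drain (a joint): drain plug under that filter's bowl, a brass pin 16 mm across. 0 = popped out (open), standing 12 mm below the bowl's underside; 0.014 = snapped in (closed), 2 mm inside it. Resists with up to 9 N, falling to none at 0.007; pushed past that it snaps home and stays in. (m)
- filter_2: compressed-air filter, upright, 86 mm tall: aluminium bowl 48 mm across (0-50 mm up), grey square head 44 x 44 mm (54-86 mm up; faces square to its x and y axes; grip here), 0.2 to 0.35 kg. Origin: centre of the bowl's underside; z up. Starts on the drip rack's bars.
- filter_2_drain (a joint): drain plug under that filter's bowl, a brass pin 16 mm across. 0 = popped out (open), standing 12 mm below the bowl's underside; 0.014 = snapped in (closed), 2 mm inside it. Resists with up to 9 N, falling to none at 0.007; pushed past that it snaps home and stays in. (m)
- filter_3: compressed-air filter, upright, 86 mm tall: aluminium bowl 48 mm across (0-50 mm up), grey square head 44 x 44 mm (54-86 mm up; faces square to its x and y axes; grip here), 0.2 to 0.35 kg. Origin: centre of the bowl's underside; z up. Starts on the drip rack's bars.
- filter_3_drain (a joint): drain plug under that filter's bowl, a brass pin 16 mm across. 0 = popped out (open), standing 12 mm below the bowl's underside; 0.014 = snapped in (closed), 2 mm inside it. Resists with up to 9 N, falling to none at 0.007; pushed past that it snaps home and stays in. (m)
- filter_4: compressed-air filter, upright, 86 mm tall: aluminium bowl 48 mm across (0-50 mm up), grey square head 44 x 44 mm (54-86 mm up; faces square to its x and y axes; grip here), 0.2 to 0.35 kg. Origin: centre of the bowl's underside; z up. Starts on the drip rack's bars.
- filter_4_drain (a joint): drain plug under that filter's bowl, a brass pin 16 mm across. 0 = popped out (open), standing 12 mm below the bowl's underside; 0.014 = snapped in (closed), 2 mm inside it. Resists with up to 9 N, falling to none at 0.007; pushed past that it snaps home and stays in. (m)
- filter_5: compressed-air filter, upright, 86 mm tall: aluminium bowl 48 mm across (0-50 mm up), grey square head 44 x 44 mm (54-86 mm up; faces square to its x and y axes; grip here), 0.2 to 0.35 kg. Origin: centre of the bowl's underside; z up. Starts on the drip rack's bars.
- filter_5_drain (a joint): drain plug under that filter's bowl, a brass pin 16 mm across. 0 = popped out (open), standing 12 mm below the bowl's underside; 0.014 = snapped in (closed), 2 mm inside it. Resists with up to 9 N, falling to none at 0.007; pushed past that it snaps home and stays in. (m)
- filter_6: compressed-air filter, upright, 86 mm tall: aluminium bowl 48 mm across (0-50 mm up), grey square head 44 x 44 mm (54-86 mm up; faces square to its x and y axes; grip here), 0.2 to 0.35 kg. Origin: centre of the bowl's underside; z up. Starts on the drip rack's bars.
- filter_6_drain (a joint): drain plug under that filter's bowl, a brass pin 16 mm across. 0 = popped out (open), standing 12 mm below the bowl's underside; 0.014 = snapped in (closed), 2 mm inside it. Resists with up to 9 N, falling to none at 0.007; pushed past that it snaps home and stays in. (m)
- drip_rack: fixed steel wire drip rack, 144 (x) x 214 (y) mm: 2 lanes along its y axis (at x = -35 and +35 mm) of 3 places each, 70 mm apart (y = -70, 0, 70). Bowls stand on bars whose tops are 24 mm above the table, the drain plugs hang freely between them; wire dividers round each place reach 60 mm above the table. Origin: centre of its foot, on the table
- shelf: fixed low shelf of dark sheet steel, 155 (x) x 222 (y) mm, floor 24 mm above the table, a panel 69 mm high along its far side (+x). 2 rows of 3 shallow cells, 58 x 58 mm, ridges 6 mm high and 12 mm wide between them; a 20 mm slot runs under each row, so that a plug finds nothing there to be pushed on. Origin: centre of its foot, on the table. The table top in front of it is bare
- back_left (a point): centre of the floor of the shelf's cell in the back row (away from the robot), left (+y) place; a filter's origin belongs here
- back_mid (a point): centre of the floor of the shelf's cell in the back row (away from the robot), middle place; a filter's origin belongs here
- back_right (a point): centre of the floor of the shelf's cell in the back row (away from the robot), right (-y) place; a filter's origin belongs here
- front_left (a point): centre of the floor of the shelf's cell in the front row (near the robot), left (+y) place; a filter's origin belongs here
- front_mid (a point): centre of the floor of the shelf's cell in the front row (near the robot), middle place; a filter's origin belongs here
- front_right (a point): centre of the floor of the shelf's cell in the front row (near the robot), right (-y) place; a filter's origin belongs here
- pliers: bystander: red-handled pliers, 178 mm long, lying on the table behind the drip rack; origin under their middle
- thread_tape: bystander: white roll of thread tape, 54 mm across, 15 high, near right front corner; origin under its centre
Not all that is in view belongs to the job. What is shaped like the filter_3 but blue or pink is not meant.

How it is judged:
At the end, for the whole second after the job is handed in: All three back cells are taken; every filter stands upright (within 3 degrees) in a cell of its own, within 10 mm of its centre, down on the floor, square to the shelf within 10 degrees, its drain plug snapped in, at rest (horizontal distance between any of filter_1, filter_2, filter_3, filter_4, filter_5, filter_6 and back_left below 0.01 m and horizontal distance between any of filter_1, filter_2, filter_3, filter_4, filter_5, filter_6 and back_mid below 0.01 m and horizontal distance between any of filter_1, filter_2, filter_3, filter_4, filter_5, filter_6 and back_right below 0.01 m and (horizontal distance between filter_1 and back_left below 0.01 m or horizontal distance between filter_1 and back_mid below 0.01 m or horizontal distance between filter_1 and back_right below 0.01 m or horizontal distance between filter_1 and front_left below 0.01 m or horizontal distance between filter_1 and front_mid below 0.01 m or horizontal distance between filter_1 and front_right below 0.01 m) and value of joint each of filter_1_drain, filter_2_drain, filter_3_drain, filter_4_drain, filter_5_drain, filter_6_drain above 0.011 m and angle between each of filter_1, filter_2, filter_3, filter_4, filter_5, filter_6's own z axis and vertical below 0.06 rad and (angle between the x axis of filter_1 and the x axis of shelf, either way round below 0.17 rad or angle between the x axis of filter_1 and the y axis of shelf, either way round below 0.17 rad) and z of filter_1 in the frame of shelf between 0.02 and 0.028 m and linear speed of each of filter_1, filter_2, filter_3, filter_4, filter_5, filter_6 below 0.02 m/s and (horizontal distance between filter_2 and back_left below 0.01 m or horizontal distance between filter_2 and back_mid below 0.01 m or horizontal distance between filter_2 and back_right below 0.01 m or horizontal distance between filter_2 and front_left below 0.01 m or horizontal distance between filter_2 and front_mid below 0.01 m or horizontal distance between filter_2 and front_right below 0.01 m) and (angle between the x axis of filter_2 and the x axis of shelf, either way round below 0.17 rad or angle between the x axis of filter_2 and the y axis of shelf, either way round below 0.17 rad) and z of filter_2 in the frame of shelf between 0.02 and 0.028 m and (horizontal distance between filter_3 and back_left below 0.01 m or horizontal distance between filter_3 and back_mid below 0.01 m or horizontal distance between filter_3 and back_right below 0.01 m or horizontal distance between filter_3 and front_left below 0.01 m or horizontal distance between filter_3 and front_mid below 0.01 m or horizontal distance between filter_3 and front_right below 0.01 m) and (angle between the x axis of filter_3 and the x axis of shelf, either way round below 0.17 rad or angle between the x axis of filter_3 and the y axis of shelf, either way round below 0.17 rad) and z of filter_3 in the frame of shelf between 0.02 and 0.028 m and (horizontal distance between filter_4 and back_left below 0.01 m or horizontal distance between filter_4 and back_mid below 0.01 m or horizontal distance between filter_4 and back_right below 0.01 m or horizontal distance between filter_4 and front_left below 0.01 m or horizontal distance between filter_4 and front_mid below 0.01 m or horizontal distance between filter_4 and front_right below 0.01 m) and (angle between the x axis of filter_4 and the x axis of shelf, either way round below 0.17 rad or angle between the x axis of filter_4 and the y axis of shelf, either way round below 0.17 rad) and z of filter_4 in the frame of shelf between 0.02 and 0.028 m and (horizontal distance between filter_5 and back_left below 0.01 m or horizontal distance between filter_5 and back_mid below 0.01 m or horizontal distance between filter_5 and back_right below 0.01 m or horizontal distance between filter_5 and front_left below 0.01 m or horizontal distance between filter_5 and front_mid below 0.01 m or horizontal distance between filter_5 and front_right below 0.01 m) and (angle between the x axis of filter_5 and the x axis of shelf, either way round below 0.17 rad or angle between the x axis of filter_5 and the y axis of shelf, either way round below 0.17 rad) and z of filter_5 in the frame of shelf between 0.02 and 0.028 m and (horizontal distance between filter_6 and back_left below 0.01 m or horizontal distance between filter_6 and back_mid below 0.01 m or horizontal distance between filter_6 and back_right below 0.01 m or horizontal distance between filter_6 and front_left below 0.01 m or horizontal distance between filter_6 and front_mid below 0.01 m or horizontal distance between filter_6 and front_right below 0.01 m) and (angle between the x axis of filter_6 and the x axis of shelf, either way round below 0.17 rad or angle between the x axis of filter_6 and the y axis of shelf, either way round below 0.17 rad) and z of filter_6 in the frame of shelf between 0.02 and 0.028 m); the robot touches nothing.
It fails at once if the pliers are moved from its place (more than 3 cm) (distance of pliers from where it was at the start of the episode above 0.03 m).
It fails at once if the thread tape is moved from its place (more than 3 cm) (distance of thread_tape from where it was at the start of the episode above 0.03 m).
Of filter_1, filter_2, filter_3, filter_4, filter_5, filter_6 only 4 to 6 are there at a start; the rules pass over those that are not, and their reading is None.
At some moment in a run one of filter_1, filter_2, filter_3, filter_4, filter_5, filter_6 may be knocked a few centimetres aside while the robot is not near it.
It also fails if it takes over 210 s, if anything falls off the work surface, if the arm or the gripper's body presses on something with over 40 N, if the wrist force passes 120 N, or if a joint passes its speed limit or range.

## Working session

There is one attempt and no reset: what is moved stays moved. The work goes in short steps, Python scripts to look and compute and a tool call to move; the robot and the scene stay as the last step left them, time stands still between calls to the robot, and variables do not carry over. Pictures are saved under pics/ and viewed, on a budget of 14 in all, crops included, one or two more only if the job needs it, and the job is handed in when it is done.

Besides the shell and the picture viewer there is one more tool, called after "Emit:" as name(argument=value, ...), one argument or row to a line, values as JSON. arm_command: Moves the arm, as the interface text tells. Its arguments: {"type":"object","properties":{"targets":{"type":"array"}},"required":["targets"]}

```bash
mkdir -p pics; ls; cat > h.py <<'E'
import numpy as np, cv2
from bench import manip
def snap(name):
    d=manip.get_image(name); np.savez('pics/%s.npz'%name,**d); return d
def load(name): return dict(np.load('pics/%s.npz'%name))
def px2w(d,u,v,z=None):
    T=np.linalg.inv(d['world_to_cam']); 
    if z is None:
        k=d['range_z'][int(v),int(u)]
    r=np.array([(u-d['cx'])/d['fx'],-(v-d['cy'])/d['fy'],-1.0])
    R=T[:3,:3]@r; o=T[:3,3]
    if z is not None: k=(z-o[2])/R[2]
    return o+k*R
def cloud(d):
    h,w=d['range_z'].shape; u,v=np.meshgrid(np.arange(w),np.arange(h)); k=d['range_z']
    c=np.stack([(u-d['cx'])/d['fx']*k,-(v-d['cy'])/d['fy']*k,-k],-1)
    T=np.linalg.inv(d['world_to_cam']); return c@T[:3,:3].T+T[:3,3]
def save(d,fn,box=None,s=1):
    im=d['color'][...,::-1]
    if box: im=im[box[1]:box[3],box[0]:box[2]]
    cv2.imwrite('pics/'+fn,cv2.resize(im,None,fx=s,fy=s,interpolation=cv2.INTER_CUBIC))
E
python3 - <<'E'
from h import *
s=manip.read_state(); print({k:np.round(v,3) for k,v in s.items()})
for n in('scene','top'):
    d=snap(n); save(d,n+'0.png',s=1.4); T=np.linalg.inv(d['world_to_cam']); print(n,T.round(3).tolist(),d['fx'],d['cx'],d['cy'],[k for k in d])
E
```

```text
pics
{'time_s': np.float64(0.0), 'joints': array([ 1.208,  0.494,  1.346, -0.   ,  1.302, -0.096]), 'joint_vel': array([-0.   ,  0.001, -0.001,  0.   ,  0.   ,  0.   ]), 'effort': array([-2.0000e-03, -8.8215e+01, -3.8386e+01, -0.0000e+00,  1.0000e-02,
       -0.0000e+00]), 'ee_pos': array([0.165, 0.602, 0.231]), 'tcp_rot': array([-4.190e-01, -3.113e+00,  2.000e-03]), 'wrist_force': array([ 0.666,  0.154, -0.595]), 'ft_torque': array([-0.042, -0.007, -0.017]), 'grip_width': np.float64(0.085)}
scene [[0.89, 0.284, -0.357, 0.106], [-0.456, 0.551, -0.699, -0.765], [-0.002, 0.785, 0.619, 0.849], [0.0, 0.0, 0.0, 1.0]] 464.08419709923476 281.5729765400929 211.50379550813577 ['color', 'range_z', 'fx', 'fy', 'cx', 'cy', 'world_to_cam']
top [[0.025, 0.975, -0.219, 0.298], [-1.0, 0.024, -0.01, 0.128], [-0.004, 0.219, 0.976, 1.351], [0.0, 0.0, 0.0, 1.0]] 437.47320246774075 280.4393226932867 212.64649255353024 ['color', 'range_z', 'fx', 'fy', 'cx', 'cy', 'world_to_cam']
```

View pics/scene0.png

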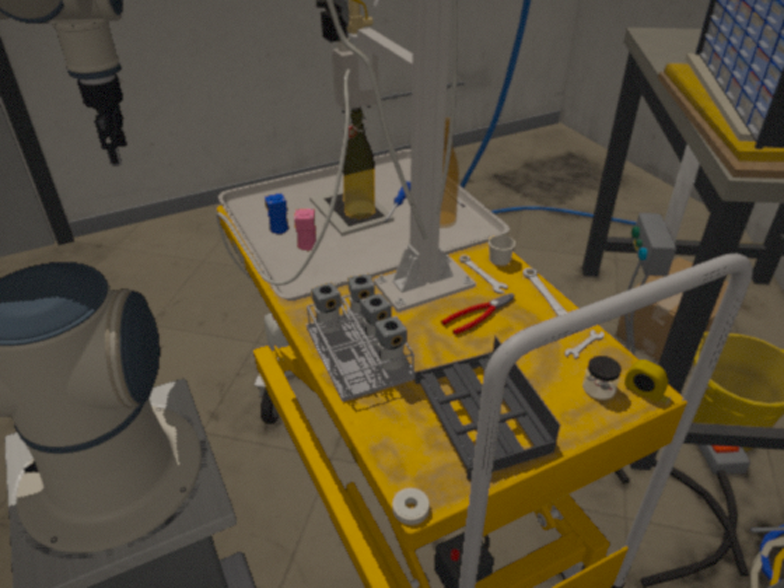

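View pics/top0.png

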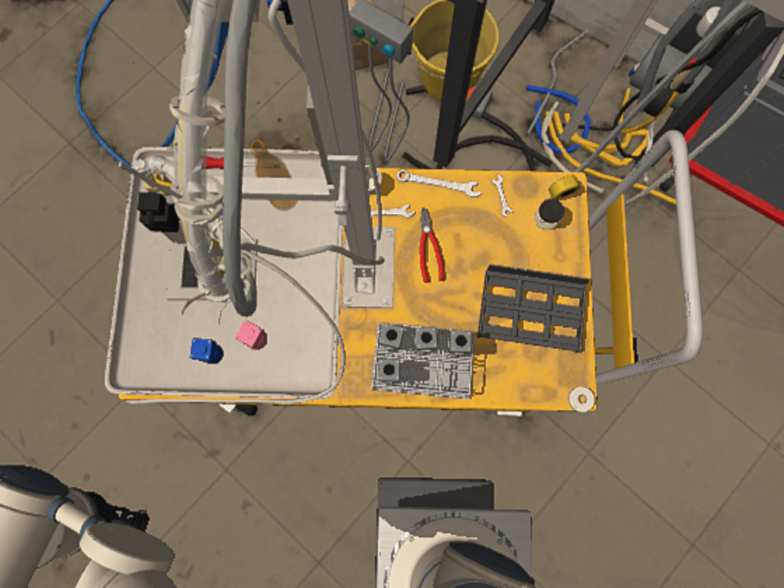

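Four grey filters are visible. In the top picture (784 px wide), three are in the rack's far lane at (391,335), (426,337) and (461,341), and one is in the near lane at (389,369). The lookalikes are the blue (205,349) and pink (250,334) blocks on the tray, so I rule those out. The shelf is at about (533,308), the pliers at (430,245), the tape at (581,399), and a steel post stands behind the rack.

```bash
python3 - <<'E'
from h import *
d=load('top'); P=cloud(d); c=load('scene'); Q=cloud(c)
for nm,P_ in(('top',P),('scene',Q)):
    z=P_[...,2]; m=(abs(P_[...,0]-.5)<.25)&(P_[...,1]>-.45)&(P_[...,1]<.3)
    t=m&(z>.1)&(z<.12)
    n,l,st,ce=cv2.connectedComponentsWithStats(t.astype(np.uint8))
    for i in range(1,n):
        if st[i,4]>30:
            p=P_[l==i]; r=cv2.minAreaRect(p[:,:2].astype(np.float32)*1000)
            print(nm,ce[i].round(1),st[i,4],p.mean(0).round(4),np.median(p[:,2]).round(4),np.round(r[0]),np.round(r[1]),round(r[2],1))
    h=np.histogram(z[m],bins=np.arange(-.02,.14,.005)); print(h[0])
save(d,'top1.png',(255,175,430,300),4.5)
save(c,'scene1.png',(200,180,420,350),3.5)
E
```

```text
top [279.4 239.2] 236 [0.4978 0.1416 0.1094] 0.1097 [499. 142.] [44. 44.] 77.7
top [304.1 241. ] 231 [0.4943 0.0706 0.1094] 0.1095 [495.  70.] [44. 44.] 4.0
top [328.7 243.3] 242 [4.894e-01 2.000e-04 1.093e-01] 0.1096 [490.   1.] [43. 44.] 89.9
top [277.5 263.5] 253 [0.428  0.1452 0.1092] 0.1093 [428. 145.] [44. 43.] 1.8
[  16   23 1293 8313 5372 1034 1004  688 1600 1319  516  130  119  123
  173  529  332  168  109  104   95  112  186  110   81  509  414   23
   11    8   12]
scene [302.9 174.8] 113 [0.6631 0.191  0.1101] 0.1101 [661. 193.] [33. 60.] 48.9
scene [257.3 202.1] 212 [0.4939 0.1348 0.109 ] 0.1098 [496. 140.] [49. 44.] 79.2
scene [232.3 209. ] 228 [0.4238 0.1381 0.1088] 0.1096 [425. 143.] [46. 49.] 1.3
scene [267.9 217.5] 243 [0.4906 0.064  0.1089] 0.1095 [492.  68.] [44. 48.] 6.9
scene [278.8 234.3] 269 [ 0.4857 -0.0065  0.109 ] 0.1096 [488.  -2.] [48. 44.] 88.6
scene [341.4 355.4] 86 [ 0.4344 -0.3631  0.11  ] 0.1099 [ 435. -362.] [12. 24.] 49.8
[ 177  189  207 7269 7035  845 1395  660 1694 1707  964  350  371  350
  380  720  537  395  341  287  302  358  483  406  184  462  467   58
   62   61   53]
```

View pics/top1.png

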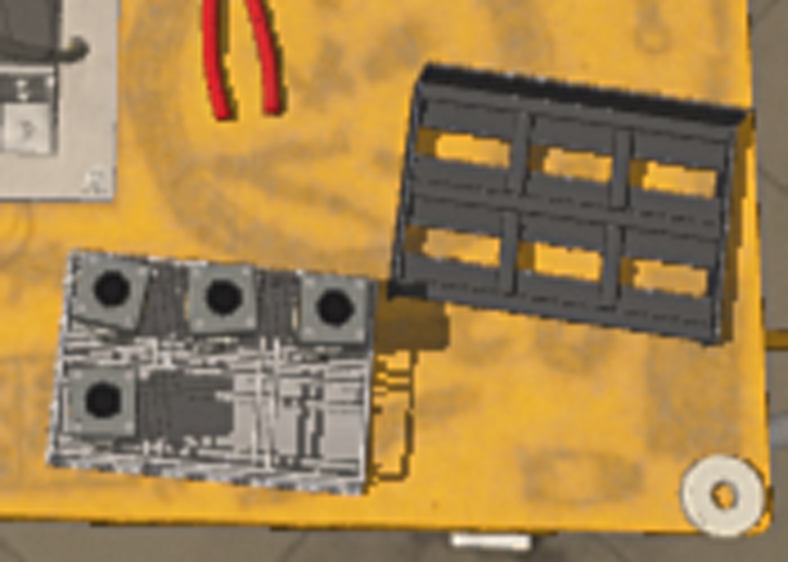

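View pics/scene1.png

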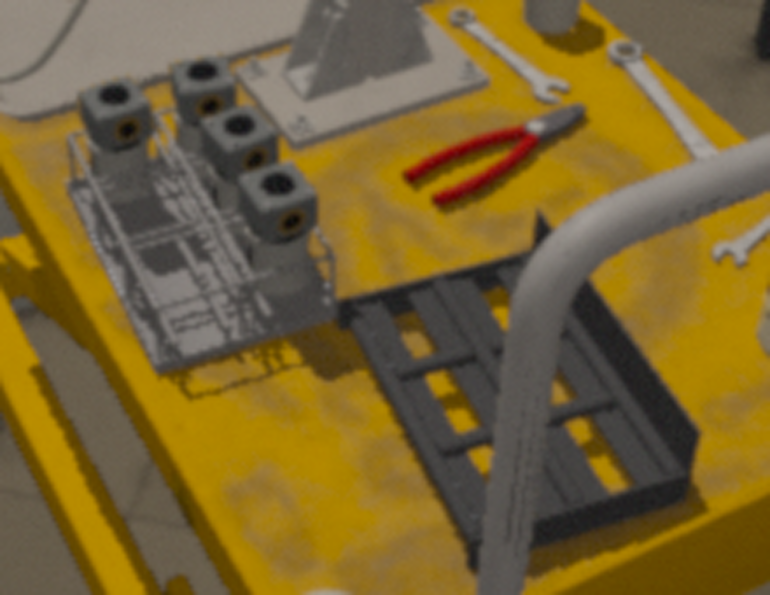

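```bash
python3 - <<'E'
from h import *
d=load('top'); P=cloud(d)
for nm in('top','scene'):
    d=load(nm); P=cloud(d); x,y,z=P[...,0],P[...,1],P[...,2]; g=d['color'].astype(int)
    m=(x>.38)&(x<.75)&(y>-.32)&(y<-.03)&(z>.012)&(z<.08)&(g.max(-1)-g.min(-1)<30)&(g.max(-1)<110)
    n,l,st,ce=cv2.connectedComponentsWithStats(m.astype(np.uint8)); i=1+np.argmax(st[1:,4]); p=P[l==i]
    r=cv2.minAreaRect(p[:,:2].astype(np.float32)*1000); print(nm,len(p),r,cv2.boxPoints(r).round(0).tolist())
    print(np.histogram(p[:,2],bins=np.arange(.012,.082,.003)))
    pt=p[p[:,2]>.06]; q=cv2.minAreaRect(pt[:,:2].astype(np.float32)*1000); print('panel',len(pt),q,cv2.boxPoints(q).round(0).tolist(),np.percentile(pt[:,2],98))
    # ridge points
    f=p[(p[:,2]>.02)&(p[:,2]<.0265)]; print('floor med',np.median(f[:,2]))
    # slots: yellow holes inside shelf rect
    hole=(z<.012)&(x>.4)&(y<0); box=cv2.boxPoints(r)/1000
    cx=(r[0][0]/1000,r[0][1]/1000); 
    ins=np.array([cv2.pointPolygonTest(((box-cx)*.93+cx).astype(np.float32),(float(a),float(b)),False)>0 for a,b in zip(x.ravel(),y.ravel())]).reshape(x.shape)
    # slots projected at the floor plane height
    h=(g[...,0]-g[...,2]>60)
    T=np.linalg.inv(d['world_to_cam'])
    n,l,st,ce=cv2.connectedComponentsWithStats((h&ins).astype(np.uint8))
    for i in range(1,n):
        if st[i,4]>25:
            vv,uu=np.nonzero(l==i); w=np.array([px2w(d,a,b,.024) for a,b in zip(uu,vv)]); rr=cv2.minAreaRect(w[:,:2].astype(np.float32)*1000)
            print('slot',ce[i].round(1),st[i,4],np.round(rr[0],1),np.round(rr[1]),round(rr[2],1))
E
```

```text
top 2919 ((575.918701171875, -167.07748413085938), (223.3731689453125, 155.32760620117188), 82.77686309814453) [[485.0, -268.0], [639.0, -288.0], [667.0, -66.0], [513.0, -47.0]]
(array([ 15,  57, 286, 632, 686, 603, 331,  85,  30,  22,  15,  14,  19,
        17,  27,  25,  19,  17,  13,   4,   2,   0,   0]), array([0.012, 0.015, 0.018, 0.021, 0.024, 0.027, 0.03 , 0.033, 0.036,
       0.039, 0.042, 0.045, 0.048, 0.051, 0.054, 0.057, 0.06 , 0.063,
       0.066, 0.069, 0.072, 0.075, 0.078, 0.081]))
panel 55 ((650.4053344726562, -177.33523559570312), (210.99234008789062, 3.7308833599090576), 82.937744140625) [[636.0, -282.0], [639.0, -282.0], [665.0, -73.0], [662.0, -72.0]] 0.07258865015925704
floor med 0.0235822240638508
slot [357.5 207.4] 121 [617.9 -98. ] [61. 20.] 83.0
slot [382.4 211.2] 95 [ 608.2 -172.9] [54. 19.] 81.6
slot [403.5 214.2] 103 [ 599.6 -240.4] [53. 19.] 84.9
slot [356.4 229.2] 115 [548.3 -89.6] [63. 20.] 84.1
slot [379.  232.7] 123 [ 539.5 -163. ] [57. 21.] 83.1
slot [401.5 235.9] 107 [ 531.  -231.7] [53. 19.] 83.1
scene 1799 ((624.7786865234375, -230.46995544433594),
[... 196 characters left out ...]
  41,
        37,  36,  38,  32,  43,  35,   7,   0,   0,   0]), array([0.012, 0.015, 0.018, 0.021, 0.024, 0.027, 0.03 , 0.033, 0.036,
       0.039, 0.042, 0.045, 0.048, 0.051, 0.054, 0.057, 0.06 , 0.063,
       0.066, 0.069, 0.072, 0.075, 0.078, 0.081]))
panel 117 ((644.4496459960938, -213.1649932861328), (146.1713104248047, 4.513593673706055), 82.22035217285156) [[632.0, -285.0], [637.0, -286.0], [657.0, -141.0], [652.0, -140.0]] 0.07020782454246383
floor med 0.023961492016261965
slot [391.5 286.9] 87 [ 684.6 -214.5] [51. 22.] 82.3
slot [370.6 309.5] 166 [ 597.5 -243.9] [63. 18.] 82.9
slot [378.9 333.5] 142 [ 574.7 -308. ] [16. 74.] 83.6
slot [358.9 412.3] 369 [ 433.8 -438.3] [74. 30.] 1.4
```

```bash
cat >> h.py <<'E'
from scipy.spatial.transform import Rotation as Ro
def go(x,y,z,ang,p=None,r=None):
    """ang: heading of tool y in deg (mod 180), tool pointing down; prints shares"""
    s=manip.read_state(); p=s['ee_pos'] if p is None else np.array(p)
    R=Ro.from_rotvec(s['tcp_rot']) if r is None else r
    best=None
    for a in(ang,ang+180):
        a=np.radians(a); Y=[np.cos(a),np.sin(a),0]; Z=[0,0,-1]; X=np.cross(Y,Z)
        G=Ro.from_matrix(np.array([X,Y,Z]).T); t=(R.inv()*G).as_rotvec(degrees=True)
        if best is None or np.linalg.norm(t)<np.linalg.norm(best[1]): best=(G,t)
    sh=R.inv().apply(np.array([x,y,z])-p)
    print('shares',(sh/.2).round(3),(best[1]/60).round(3)); return np.array([x,y,z]),best[0]
E
python3 - <<'E'
from h import *
for n in('top','scene'):
    P=cloud(load(n)); 
    for y0 in np.arange(0.15,.7,.05):
        m=(P[...,1]>y0)&(P[...,1]<y0+.05)&(P[...,0]>.1)&(P[...,0]<.7)&(P[...,2]>.12)&(load(n)['range_z']>0)
        q=P[m]
        print(n,round(y0,2),len(q), (q.min(0).round(2),q[:,2].max().round(2)) if len(q) else '')
d=load('top'); P=cloud(d); print(P[285,415],P[174,305], P[237,170],P[249,146])
# table front edge and rack rect
x,y,z=P[...,0],P[...,1],P[...,2]
m=(abs(z)<.012)&(abs(y+.15)<.02)&(x>.2)&(x<.5); print('front edge',np.percentile(x[m],1))
R0=Ro.from_rotvec(manip.read_state()['tcp_rot']); print(R0.as_matrix().round(3))
p,r=go(.35,.45,.24,75); go(.427,.144,.23,91.5,p,r)
E
```

```text
top 0.15 2871 (array([0.58, 0.16, 0.14]), np.float64(0.91))
top 0.2 5652 (array([0.43, 0.2 , 0.12]), np.float64(1.02))
top 0.25 6931 (array([0.42, 0.25, 0.23]), np.float64(1.02))
top 0.3 1637 (array([0.4, 0.3, 0.3]), np.float64(0.99))
top 0.35 1136 (array([0.13, 0.35, 0.35]), np.float64(0.68))
top 0.4 1716 (array([0.13, 0.4 , 0.38]), np.float64(0.68))
top 0.45 1600 (array([0.13, 0.45, 0.15]), np.float64(0.66))
top 0.5 1512 (array([0.14, 0.5 , 0.22]), np.float64(0.61))
top 0.55 3405 (array([0.1 , 0.55, 0.25]), np.float64(0.62))
top 0.6 19 (array([0.2 , 0.6 , 0.37]), np.float64(0.59))
top 0.65 0 
scene 0.15 3897 (array([0.57, 0.16, 0.12]), np.float64(0.59))
scene 0.2 1244 (array([0.42, 0.2 , 0.12]), np.float64(0.59))
scene 0.25 418 (array([0.49, 0.25, 0.21]), np.float64(0.57))
scene 0.3 230 (array([0.53, 0.3 , 0.31]), np.float64(0.57))
scene 0.35 540 (array([0.1 , 0.35, 0.35]), np.float64(0.6))
scene 0.4 357 (array([0.1 , 0.4 , 0.37]), np.float64(0.59))
scene 0.45 2190 (array([0.58, 0.45, 0.12]), np.float64(0.52))
scene 0.5 998 (array([0.13, 0.5 , 0.12]), np.float64(0.56))
scene 0.55 2595 (array([0.11, 0.55, 0.24]), np.float64(0.55))
scene 0.6 154 (array([0.1 , 0.6 , 0.24]), np.float64(0.52))
scene 0.65 17 (array([0.17, 0.65, 0.24]), np.float64(0.33))
[ 3.84514801e-01 -2.74041240e-01  2.65888147e-04] [ 0.73097162  0.06549446 -0.00213496] [0.49796003 0.45867937 0.10045247] [0.46127558 0.52489207 0.10092095]
front edge 0.3606993927720372
[[-0.964  0.265 -0.   ]
 [ 0.265  0.964 -0.001]
 [ 0.    -0.001 -1.   ]]
shares [-1.092 -0.491 -0.046] [-0.001 -0.    -0.006]
shares [-0.768 -1.378  0.05 ] [ 0.     0.    -0.275]
```

```bash
python3 - <<'E'
from h import *
for n in('top','scene'):
    d=load(n);P=cloud(d); m=(P[...,1]>.15)&(P[...,1]<.36)&(P[...,0]>.3)&(P[...,0]<.56)&(P[...,2]>.115)&(d['range_z']>0)
    n_,l,st,ce=cv2.connectedComponentsWithStats(m.astype(np.uint8))
    for i in range(1,n_):
        if st[i,4]>4:
            q=P[l==i]; print(n,ce[i].round(),st[i,4])
            o=np.argsort(q[:,0])[:: max(1,len(q)//6)]; print(q[o].round(2).tolist())
E
```

```text
top [152. 115.] 8925
[[0.4, 0.32, 0.82], [0.45, 0.3, 0.87], [0.47, 0.3, 0.92], [0.49, 0.25, 0.95], [0.52, 0.27, 0.98], [0.54, 0.26, 1.0], [0.56, 0.24, 1.0]]
top [230. 226.] 245
[[0.42, 0.24, 0.12], [0.46, 0.24, 0.18], [0.49, 0.24, 0.22], [0.51, 0.26, 0.25], [0.53, 0.28, 0.28], [0.54, 0.3, 0.31], [0.56, 0.32, 0.33]]
scene [245.  23.] 196
[[0.53, 0.3, 0.57], [0.53, 0.3, 0.57], [0.54, 0.29, 0.55], [0.54, 0.28, 0.51], [0.55, 0.28, 0.51], [0.55, 0.27, 0.5], [0.56, 0.24, 0.49]]
scene [237. 140.] 311
[[0.42, 0.24, 0.12], [0.45, 0.24, 0.16], [0.47, 0.24, 0.2], [0.5, 0.25, 0.23], [0.52, 0.28, 0.27], [0.54, 0.3, 0.3], [0.56, 0.32, 0.33]]
```

Heights check out from both views: head tops at 0.1096 m against 0.110 expected, and the shelf rectangle at 223×155 mm against 222×155. The views differ by a constant of about (2.5, 2.3) mm, so I average them. Now I move, taking the near-lane filter first.

Emit:
arm_command(
  targets=[
    [[-0.92,-0.8,-0.045,0,0,0,0.75],[-0.92,-0.8,-0.045,0,0,0,0.75],[-0.92,-0.8,-0.045,0,0,-0.15,0.75],[-0.92,-0.8,-0.045,0,0,-0.275,0.75],[-0.92,-0.8,-0.045,0,0,-0.275,0.75]],
  ],
)

```text
time_s: 0.72
ee_pos: [0.3021, 0.397, 0.2404]
tcp_rot: [0.03, -3.141, 0.001]
wrist_force: [-0.5, -0.5, -0.6]
grip_width: 0.064
```

```bash
python3 - <<'E'
from h import *
s=manip.read_state(); print(s['ee_pos'],s['grip_width'])
p,r=go(.33,.22,.22,91.5); 
R=Ro.from_rotvec(s['tcp_rot'])
for w in((.427,.144,.2),(.427,.144,.079)): go(*w,91.5)
E
```

```text
[0.30205903 0.39698096 0.24036971] 0.06397017124400992
shares [-0.123 -0.887  0.103] [-0.001 -0.    -0.007]
shares [-0.601 -1.276  0.203] [-0.001 -0.    -0.007]
shares [-0.601 -1.276  0.808] [-0.001 -0.    -0.007]
```

Emit:
arm_command(
  targets=[
    [[-0.12,-0.88,0.1,0,0,0,0.75],[-0.12,-0.88,0.1,0,0,0,0.75],[-0.12,-0.88,0.1,0,0,0,0.75],[-0.6,-1.0,0.2,0,0,0,0.75],[-0.6,-1.0,0.2,0,0,0,0.75],[-0.6,-1.0,0.2,0,0,0,0.75]],
  ],
)

```text
time_s: 1.48
ee_pos: [0.4265, 0.2021, 0.1995]
tcp_rot: [0.027, -3.141, 0.0]
wrist_force: [-0.5, -0.2, 0.3]
grip_width: 0.064
```

```bash
python3 - <<'E'
from h import *
s=manip.read_state(); print(s['ee_pos'],s['grip_width'])
go(.427,.144,.079,91.5)
d=snap('top'); save(d,'top2.png',(235,165,435,305),4)
E
```

```text
[0.4265051  0.2020786  0.19952625] 0.06400576075118157
shares [ 0.003 -0.29   0.603] [-0.    -0.    -0.008]
```

View pics/top2.png

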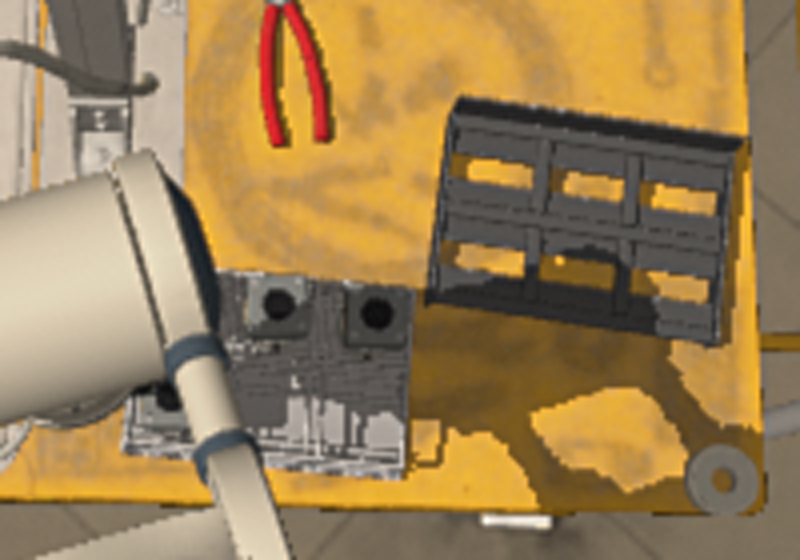

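The arm hides the near-left filter. The other three rack filters and the shelf haven't moved. I go down and grip.

Emit:
arm_command(
  targets=[
    [[0,-0.29,0,0,0,0,0.75],[0,-0.29,0.3,0,0,0,0.75],[0,-0.29,0.5,0,0,0,0.75],[0,-0.29,0.6,0,0,0,0.75],[0,-0.29,0.6,0,0,0,0.75],[0,-0.29,0.6,0,0,0,0.2],[0,-0.29,0.6,0,0,0,0.2],[0,-0.29,0.6,0,0,0,0.2],[0,-0.29,0.6,0,0,0,0.2]],
  ],
)

```text
time_s: 2.65
ee_pos: [0.4259, 0.1446, 0.0814]
tcp_rot: [-0.032, 3.14, 0.001]
wrist_force: [-2.9, 2.6, 9.3]
grip_width: 0.0432
```

Emit:
arm_command(
  targets=[
    [[0,0,-0.1,0,0,0,0.2],[0,0,-0.3,0,0,0,0.2],[0,0,-0.5,0,0,0,0.2],[0,0,-0.5,0,0,0,0.2],[0,-0.3,-0.5,0,0,0,0.2],[0,-0.6,-0.5,0,0,0,0.2],[0,-0.9,-0.5,0,0,0,0.2],[0,-1,-0.5,0,0,0,0.2],[0,-1,-0.5,0,0,0,0.2]],
  ],
)

```text
time_s: 3.78
ee_pos: [0.4294, -0.0568, 0.1799]
tcp_rot: [0.028, -3.141, -0.0]
wrist_force: [-0.4, 0.3, -1.9]
grip_width: 0.0432
```

```bash
python3 - <<'E'
from h import *
s=manip.read_state(); print(s['ee_pos'],s['wrist_force'])
go(.43,-.14,.12,91.5);go(.43,-.14,.059,91.5)
d=snap('scene'); save(d,'scene2.png',(170,150,420,340),3.2)
E
```

```text
[ 0.42936619 -0.05683082  0.17990797] [-0.40289433  0.28683355 -1.87588278]
shares [ 0.004 -0.416  0.3  ] [ 0.    -0.    -0.008]
shares [ 0.004 -0.416  0.605] [ 0.    -0.    -0.008]
```

View pics/scene2.png

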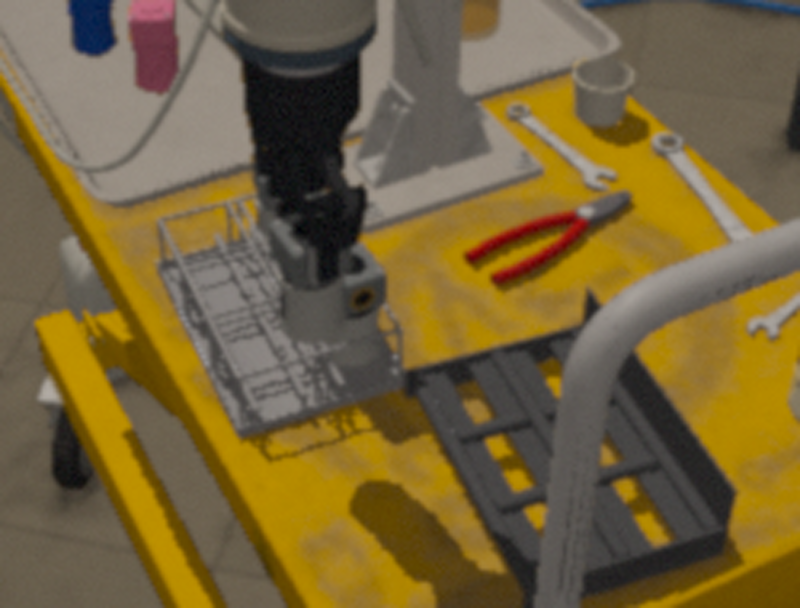

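The filter is held upright under the gripper at (330,300), and its place in the rack is empty. Next is pressing the plug on the bare table in front of the shelf.

Emit:
arm_command(
  targets=[
    [[0,-0.2,0,0,0,0,0.2],[0,-0.42,0.2,0,0,0,0.2],[0,-0.42,0.4,0,0,0,0.2],[0,-0.42,0.52,0,0,0,0.2],[0,-0.42,0.55,0,0,0,0.2],[0,-0.42,0.575,0,0,0,0.2],[0,-0.42,0.575,0,0,0,0.2]],
  ],
)

```text
time_s: 4.7
ee_pos: [0.4317, -0.1394, 0.0658]
tcp_rot: [-0.033, 3.141, -0.001]
wrist_force: [-1.2, 1.1, 0.7]
grip_width: 0.0428
```

Emit:
arm_command(
  targets=[
    [[0,0,0.015,0,0,0,0.2],[0,0,0.03,0,0,0,0.2],[0,0,0.03,0,0,0,0.2]],
  ],
)

```text
time_s: 5.08
ee_pos: [0.4315, -0.1398, 0.0592]
tcp_rot: [-0.032, 3.141, -0.0]
wrist_force: [-0.0, 0.8, -2.5]
grip_width: 0.043
```

Emit:
arm_command(
  targets=[
    [[0,0,0.006,0,0,0,0.2],[0,0,0.01,0,0,0,0.2]],
  ],
)

```text
time_s: 5.32
ee_pos: [0.4315, -0.1398, 0.0575]
tcp_rot: [-0.032, 3.141, -0.0]
wrist_force: [-5.4, 1.9, 27.7]
grip_width: 0.0434
```

Snapped: the resistance came and went, and the bowl then met the table flat with TCP at about 0.0577, so the origin is about 0.0577 below the TCP. On to back_left.

```bash
python3 - <<'E'
from h import *
go(.616,-.103,.14,82.85);go(.616,-.103,.083,82.85)
E
```

```text
shares [-0.926  0.165 -0.412] [-0.     0.     0.138]
shares [-0.926  0.165 -0.127] [-0.     0.     0.138]
```

Emit:
arm_command(
  targets=[
    [[0,0,-0.2,0,0,0,0.2],[0,0,-0.41,0,0,0,0.2],[-0.3,0.05,-0.41,0,0,0.14,0.2],[-0.6,0.1,-0.41,0,0,0.14,0.2],[-0.85,0.165,-0.41,0,0,0.14,0.2],[-0.93,0.165,-0.41,0,0,0.14,0.2],[-0.93,0.165,-0.41,0,0,0.14,0.2],[-0.93,0.165,-0.41,0,0,0.14,0.2]],
  ],
)

```text
time_s: 6.32
ee_pos: [0.6156, -0.103, 0.139]
tcp_rot: [-0.199, -3.134, -0.0]
wrist_force: [-0.2, 0.1, -1.4]
grip_width: 0.0434
```

```bash
python3 - <<'E'
from h import *
s=manip.read_state();print(s['ee_pos'],s['wrist_force'])
go(.616,-.103,.082,82.85)
E
```

```text
[ 0.61559252 -0.10302515  0.13901169] [-0.1715264   0.12430562 -1.35584463]
shares [-0.002  0.     0.285] [ 0.    -0.001 -0.002]
```

Emit:
arm_command(
  targets=[
    [[0,0,0.15,0,0,0,0.2],[0,0,0.25,0,0,0,0.2],[0,0,0.275,0,0,0,0.2],[0,0,0.285,0,0,0,0.2],[0,0,0.285,0,0,0,0.2]],
  ],
)

```text
time_s: 6.95
ee_pos: [0.6169, -0.1032, 0.083]
tcp_rot: [0.199, 3.134, -0.0]
wrist_force: [0.0, -0.4, -1.6]
grip_width: 0.0432
```

Emit:
arm_command(
  targets=[
    [[0,0,0.006,0,0,0,0.2],[0,0,0.006,0,0,0,0.2],[0,0,0.006,0,0,0,0.64],[0,0,0.006,0,0,0,0.64],[0,0,-0.05,0,0,0,0.64],[0,0,-0.25,0,0,0,0.64],[0,0,-0.5,0,0,0,0.64],[0,0,-0.5,0,0,0,0.64]],
  ],
)

```text
time_s: 7.95
ee_pos: [0.6188, -0.1035, 0.187]
tcp_rot: [0.198, 3.128, -0.002]
wrist_force: [-0.4, -0.6, 0.1]
grip_width: 0.0546
```

```bash
cat >> h.py <<'E'
def tops(n,zlo=.1,zhi=.12):
    d=snap(n); P=cloud(d); m=(abs(P[...,0]-.53)<.16)&(P[...,1]>-.32)&(P[...,1]<.2)&(P[...,2]>zlo)&(P[...,2]<zhi)
    k,l,st,ce=cv2.connectedComponentsWithStats(m.astype(np.uint8))
    for i in range(1,k):
        if st[i,4]>40:
            p=P[l==i]; r=cv2.minAreaRect(p[:,:2].astype(np.float32)*1000)
            print(n,ce[i].round(),st[i,4],'z',np.median(p[:,2]).round(4),'c',np.round(r[0],1),'sz',np.round(r[1]),'a',round((r[2]+45)%90-45,1))
    return d
E
python3 - <<'E'
from h import *
s=manip.read_state();print(s['ee_pos'],s['wrist_force'])
a=tops('top'); b=tops('scene')
# rough grid of where arm is: view
save(b,'scene3.png',(170,120,420,340),3)
E
```

```text
[ 0.61883286 -0.10349847  0.18697223] [-0.43312896 -0.59115904  0.05849815]
scene [304. 176.] 94 z 0.1109 c [665.9 185.3] sz [18. 45.] a -12.4
scene [257. 202.] 214 z 0.1094 c [495.9 137.3] sz [46. 44.] a -11.9
scene [268. 218.] 246 z 0.1097 c [492.7  67.1] sz [45. 45.] a 2.6
scene [279. 234.] 270 z 0.1097 c [488.3  -1.7] sz [49. 46.] a -4.4
scene [346. 243.] 281 z 0.11 c [ 616.8 -104.9] sz [47. 46.] a -7.5
```

View pics/scene3.png

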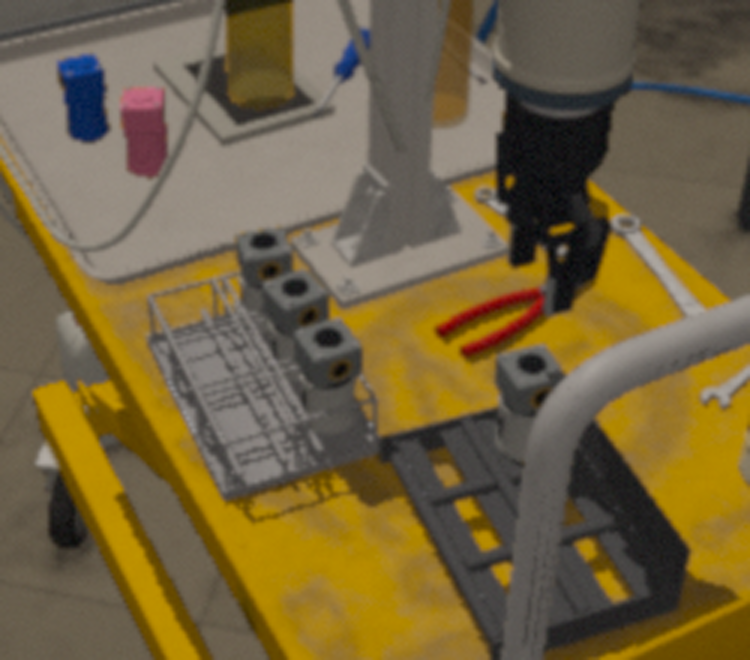

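The scene picture confirms filter 1 upright in back_left at (525,400), within about 2 mm and square at −7.5°. Three filters remain in the far lane. Next is the rightmost one, at (0.489, 0.000).

```bash
python3 - <<'E'
from h import *
s=manip.read_state();print(s['ee_pos'],s['joint_vel'].round(3))
go(.489,-.0005,.18,88.5);go(.489,-.0005,.080,88.5)
E
```

```text
[ 0.61686084 -0.103       0.18315594] [-0.001  0.027  0.022  0.002 -0.007 -0.001]
shares [0.699 0.428 0.015] [-0.     0.001 -0.096]
shares [0.7   0.428 0.515] [-0.     0.001 -0.096]
```

Emit:
arm_command(
  targets=[
    [[0.3,0.2,0,0,0,0,0.64],[0.6,0.37,0,0,0,-0.095,0.64],[0.7,0.43,0,0,0,-0.095,0.64],[0.7,0.43,0.05,0,0,-0.095,0.64],[0.7,0.43,0.05,0,0,-0.095,0.64],[0.7,0.43,0.05,0,0,-0.095,0.64]],
  ],
)

```text
time_s: 8.8
ee_pos: [0.4894, -0.0006, 0.172]
tcp_rot: [-0.043, -3.141, 0.0]
wrist_force: [-0.5, 0.6, -0.6]
grip_width: 0.0547
```

```bash
python3 - <<'E'
from h import *
s=manip.read_state();print(s['ee_pos'],s['joint_vel'].round(3))
go(.489,-.0005,.080,88.5)
E
```

```text
[ 0.48941844 -0.00058352  0.17197938] [-0.    -0.004 -0.002  0.001 -0.     0.002]
shares [0.002 0.    0.46 ] [-0.    -0.    -0.001]
```

Emit:
arm_command(
  targets=[
    [[0,0,0.25,0,0,0,0.64],[0,0,0.42,0,0,0,0.64],[0,0,0.46,0,0,0,0.64],[0,0,0.46,0,0,0,0.64],[0,0,0.46,0,0,0,0.2],[0,0,0.46,0,0,0,0.2],[0,0,0.46,0,0,0,0.2],[0,0,0.46,0,0,0,0.2]],
  ],
)

```text
time_s: 9.8
ee_pos: [0.4896, -0.0002, 0.0815]
tcp_rot: [0.042, 3.139, -0.001]
wrist_force: [-0.6, -0.6, 9.2]
grip_width: 0.0431
```

Emit:
arm_command(
  targets=[
    [[0,0,-0.1,0,0,0,0.2],[0,0,-0.3,0,0,0,0.2],[0,0,-0.5,0,0,0,0.2],[0,0,-0.5,0,0,0,0.2],[0,-0.3,-0.5,0,0,0,0.2],[0.25,-0.68,-0.5,0,0,0,0.2],[0.29,-0.7,-0.4,0,0,0,0.2],[0.29,-0.7,-0.2,0,0,0,0.2],[0.29,-0.7,-0.05,0,0,0,0.2],[0.29,-0.7,-0.0,0,0,0,0.2],[0.29,-0.7,-0.0,0,0,0,0.2]],
  ],
)

```text
time_s: 11.18
ee_pos: [0.4267, -0.1382, 0.08]
tcp_rot: [-0.042, -3.14, -0.001]
wrist_force: [-0.2, -0.9, -2.4]
grip_width: 0.0428
```

```bash
python3 - <<'E'
from h import *
s=manip.read_state();print(s['ee_pos'],s['joint_vel'].round(3),s['wrist_force'])
go(.432,-.14,.065,88.5);go(.432,-.14,.058,88.5)
E
```

```text
[ 0.4266588  -0.13819113  0.0800434 ] [ 0.002 -0.03  -0.016  0.     0.015 -0.001] [-0.17881739 -0.87945249 -2.41603532]
shares [-0.027 -0.008  0.075] [ 0.    -0.001 -0.   ]
shares [-0.027 -0.008  0.11 ] [ 0.    -0.001 -0.   ]
```

Emit:
arm_command(
  targets=[
    [[0,0,0.04,0,0,0,0.2],[0,0,0.06,0,0,0,0.2],[0,0,0.075,0,0,0,0.2],[0,0,0.09,0,0,0,0.2],[0,0,0.105,0,0,0,0.2],[0,0,0.112,0,0,0,0.2],[0,0,0.116,0,0,0,0.2]],
  ],
)

```text
time_s: 12.05
ee_pos: [0.4268, -0.1384, 0.0576]
tcp_rot: [0.042, 3.141, -0.0]
wrist_force: [-6.8, 1.4, 36.7]
grip_width: 0.0432
```

```bash
python3 - <<'E'
from h import *
s=manip.read_state();print(s['ee_pos'])
go(.6075,-.1725,.14,82.85)
E
```

```text
[ 0.42675878 -0.13840468  0.05756019]
shares [-0.908 -0.146 -0.412] [-0.     0.     0.094]
```

Emit:
arm_command(
  targets=[
    [[0,0,-0.2,0,0,0,0.2],[0,0,-0.41,0,0,0,0.2],[-0.3,-0.05,-0.41,0,0,0.094,0.2],[-0.6,-0.1,-0.41,0,0,0.094,0.2],[-0.85,-0.146,-0.41,0,0,0.094,0.2],[-0.91,-0.146,-0.41,0,0,0.094,0.2],[-0.91,-0.146,-0.41,0,0,0.094,0.2],[-0.91,-0.146,-0.41,0,0,0.094,0.2]],
  ],
)

```text
time_s: 13.05
ee_pos: [0.6066, -0.1721, 0.1388]
tcp_rot: [-0.197, -3.134, -0.001]
wrist_force: [-0.4, -0.9, -3.7]
grip_width: 0.0432
```

```bash
python3 - <<'E'
from h import *
s=manip.read_state();print(s['ee_pos'],s['joint_vel'].round(3))
go(.6075,-.1725,.0815,82.85)
E
```

```text
[ 0.60664374 -0.17211243  0.13883977] [-0.    -0.007  0.001 -0.    -0.001 -0.   ]
shares [-0.005 -0.001  0.287] [ 0.    -0.001 -0.001]
```

Emit:
arm_command(
  targets=[
    [[0,0,0.15,0,0,0,0.2],[0,0,0.25,0,0,0,0.2],[0,0,0.28,0,0,0,0.2],[0,0,0.29,0,0,0,0.2],[0,0,0.29,0,0,0,0.2],[0,0,0.29,0,0,0,0.2],[0,0,0.29,0,0,0,0.64],[0,0,0.29,0,0,0,0.64],[0,0,0.25,0,0,0,0.64],[0,0,0,0,0,0,0.64],[0,0,-0.22,0,0,0,0.64],[0,0,-0.22,0,0,0,0.64]],
  ],
)

```text
time_s: 14.55
ee_pos: [0.61, -0.1732, 0.1873]
tcp_rot: [0.196, 3.129, -0.003]
wrist_force: [-0.1, 0.0, 0.4]
grip_width: 0.055
```

```bash
python3 - <<'E'
from h import *
s=manip.read_state();print(s['ee_pos'],s['joint_vel'].round(3))
tops('scene'); tops('top')
go(.4935,.069,.18,94.5)
E
```

```text
[ 0.60995929 -0.17316973  0.18728495] [-0.001  0.05   0.062 -0.    -0.048  0.   ]
scene [305. 176.] 92 z 0.1106 c [667.2 184.6] sz [19. 46.] a -12.5
scene [257. 202.] 211 z 0.1096 c [496.  138.3] sz [47. 44.] a -11.8
scene [268. 217.] 241 z 0.1097 c [493.2  67.9] sz [45. 46.] a 3.6
scene [346. 243.] 281 z 0.1099 c [ 616.4 -105.9] sz [46. 45.] a -9.9
scene [367. 266.] 85 z 0.1089 c [ 615.9 -191.9] sz [36. 18.] a 31.9
top [364. 201.] 229 z 0.1092 c [ 618.9 -102.2] sz [44. 44.] a -8.1
shares [0.719 1.126 0.017] [-0.     0.001 -0.195]
```

Emit:
arm_command(
  targets=[
    [[0.15,0.25,-0.02,0,0,0.15,0.64],[0.3,0.5,-0.02,0,0,0.3,0.64],[0.5,0.75,-0.02,0,0,0.5,0.8],[0.72,1.0,-0.02,0,0,0.65,0.8],[0.72,1.0,-0.02,0,0,0.83,0.8],[0.72,1.0,-0.02,0,0,1.0,0.8],[0.72,1.0,-0.02,0,0,1.0,0.8]],
  ],
)

```text
time_s: 15.52
ee_pos: [0.4896, 0.0441, 0.1863]
tcp_rot: [-1.736, -2.617, 0.001]
wrist_force: [-0.6, 0.1, -0.0]
grip_width: 0.0685
```

```bash
python3 - <<'E'
from h import *
s=manip.read_state();print(s['ee_pos'],s['joint_vel'].round(3),s['joints'].round(2))
go(.4935,.069,.14,4)
E
```

```text
[0.48958994 0.04413447 0.18631188] [-0.009 -0.001 -0.008  0.001  0.001 -0.097] [-0.03  0.36  1.72 -0.    1.06 -0.43]
shares [0.107 0.067 0.232] [-0.002 -0.     0.315]
```

Emit:
arm_command(
  targets=[
    [[0.1,0.06,0,0,0,0.15,0.8],[0.1,0.06,0.1,0,0,0.3,0.8],[0.105,0.067,0.23,0,0,0.315,0.8],[0.105,0.067,0.23,0,0,0.315,0.8],[0.105,0.067,0.23,0,0,0.315,0.8]],
  ],
)

```text
time_s: 16.15
ee_pos: [0.4946, 0.0683, 0.1415]
tcp_rot: [-2.141, -2.299, 0.0]
wrist_force: [-0.0, 0.1, -0.1]
grip_width: 0.0682
```

```bash
python3 - <<'E'
from h import *
s=manip.read_state();print(s['ee_pos'],s['joint_vel'].round(3))
go(.4935,.069,.08,4)
tops('scene')
E
```

```text
[0.49456943 0.06830209 0.14148946] [ 0.001 -0.013 -0.008 -0.001 -0.003  0.014]
shares [ 0.004 -0.005  0.307] [-0.     0.     0.001]
scene [305. 176.] 89 z 0.1095 c [667.  184.2] sz [16. 45.] a -13.6
scene [262. 202.] 111 z 0.1096 c [506.8 134.3] sz [47. 24.] a -19.4
scene [268. 217.] 241 z 0.1099 c [493.2  68.8] sz [46. 46.] a 2.4
scene [346. 243.] 287 z 0.1098 c [ 616.7 -105.4] sz [45. 46.] a -5.6
scene [367. 266.] 87 z 0.1086 c [ 616.6 -191.9] sz [36. 18.] a 31.2
```

Emit:
arm_command(
  targets=[
    [[0.004,-0.005,0.15,0,0,0,0.8],[0.004,0,0.27,0,0,0,0.8],[0.004,0,0.305,0,0,0,0.8],[0.004,0,0.305,0,0,0,0.8],[0.004,0,0.305,0,0,0,0.2],[0.004,0,0.305,0,0,0,0.2],[0.004,0,0.305,0,0,0,0.2],[0.004,0,0.305,0,0,0,0.2],[0.004,0,0.305,0,0,0,0.2]],
  ],
)

```text
time_s: 17.32
ee_pos: [0.4948, 0.0693, 0.0811]
tcp_rot: [2.143, 2.295, 0.001]
wrist_force: [-1.0, -0.7, 8.7]
grip_width: 0.0431
```

```bash
python3 - <<'E'
from h import *
s=manip.read_state();print(s['ee_pos'])
go(.43,-.13,.18,4); 
E
```

```text
[0.49477659 0.06930936 0.08106864]
shares [-0.972 -0.391 -0.495] [ 0.001  0.    -0.001]
```

Emit:
arm_command(
  targets=[
    [[0,0,-0.1,0,0,0,0.2],[0,0,-0.3,0,0,0,0.2],[0,0,-0.5,0,0,0,0.2],[0,0,-0.5,0,0,0,0.2],[-0.3,-0.1,-0.5,0,0,0,0.2],[-0.6,-0.25,-0.5,0,0,0,0.2],[-0.9,-0.38,-0.5,0,0,0,0.2],[-0.97,-0.38,-0.3,0,0,0,0.2],[-0.97,-0.38,-0.1,0,0,0,0.2],[-0.97,-0.38,0,0,0,0,0.2],[-0.97,-0.38,0,0,0,0,0.2],[-0.97,-0.38,0,0,0,0,0.2]],
  ],
)

```text
time_s: 18.82
ee_pos: [0.432, -0.1295, 0.0806]
tcp_rot: [2.144, 2.296, 0.0]
wrist_force: [0.6, -0.4, -2.9]
grip_width: 0.0435
```

```bash
python3 - <<'E'
from h import *
s=manip.read_state();print(s['ee_pos'],s['joint_vel'].round(3))
go(.43,-.13,.058,4); 
E
```

```text
[ 0.43195256 -0.12945236  0.08055971] [-0.002 -0.013 -0.007  0.    -0.001 -0.001]
shares [-0.002 -0.01   0.113] [ 0.     0.    -0.001]
```

Emit:
arm_command(
  targets=[
    [[0,0,0.04,0,0,0,0.2],[0,0,0.06,0,0,0,0.2],[0,0,0.075,0,0,0,0.2],[0,0,0.09,0,0,0,0.2],[0,0,0.105,0,0,0,0.2],[0,0,0.112,0,0,0,0.2],[0,0,0.113,0,0,0,0.2]],
  ],
)

```text
time_s: 19.7
ee_pos: [0.4316, -0.1294, 0.0573]
tcp_rot: [-2.144, -2.296, 0.0]
wrist_force: [-0.9, -0.6, -2.8]
grip_width: 0.0427
```

```bash
python3 - <<'E'
from h import *
s=manip.read_state();print(s['ee_pos'])
go(.599,-.242,.14,-7.15)
E
```

```text
[ 0.43157568 -0.12936224  0.05734371]
shares [-0.619  0.796 -0.414] [-0.    -0.     0.184]
```

Emit:
arm_command(
  targets=[
    [[0,0,0.005,0,0,0,0.2],[0,0,0.008,0,0,0,0.2]],
  ],
)

```text
time_s: 19.95
ee_pos: [0.4319, -0.1295, 0.0571]
tcp_rot: [2.143, 2.296, 0.0]
wrist_force: [-7.4, 4.2, 53.4]
grip_width: 0.0429
```

Emit:
arm_command(
  targets=[
    [[0,0,-0.2,0,0,0,0.2],[0,0,-0.42,0,0,0,0.2],[-0.2,0.25,-0.42,0,0,0.09,0.2],[-0.4,0.5,-0.42,0,0,0.184,0.2],[-0.6,0.75,-0.42,0,0,0.184,0.2],[-0.62,0.797,-0.42,0,0,0.184,0.2],[-0.62,0.797,-0.42,0,0,0.184,0.2],[-0.62,0.797,-0.42,0,0,0.184,0.2]],
  ],
)

```text
time_s: 20.95
ee_pos: [0.5982, -0.2416, 0.1396]
tcp_rot: [-2.354, -2.078, 0.001]
wrist_force: [0.5, -0.5, -3.3]
grip_width: 0.043
```

```bash
python3 - <<'E'
from h import *
s=manip.read_state();print(s['ee_pos'],s['joint_vel'].round(3))
go(.599,-.242,.0815,-7.15)
E
```

```text
[ 0.59821504 -0.24158106  0.13960376] [ 0.001 -0.008  0.004 -0.001 -0.001 -0.   ]
shares [-0.002  0.005  0.291] [-0.001 -0.     0.001]
```

Emit:
arm_command(
  targets=[
    [[0,0,0.15,0,0,0,0.2],[0,0,0.25,0,0,0,0.2],[0,0,0.28,0,0,0,0.2],[0,0,0.292,0,0,0,0.2],[0,0,0.292,0,0,0,0.2],[0,0,0.292,0,0,0,0.2],[0,0,0.292,0,0,0,0.64],[0,0,0.292,0,0,0,0.64],[0,0,0.25,0,0,0,0.64],[0,0,0,0,0,0,0.64],[0,0,-0.22,0,0,0,0.64],[0,0,-0.22,0,0,0,0.64]],
  ],
)

```text
time_s: 22.45
ee_pos: [0.6011, -0.2432, 0.1882]
tcp_rot: [2.35, 2.075, 0.004]
wrist_force: [0.2, -0.4, -0.6]
grip_width: 0.0552
```

```bash
python3 - <<'E'
from h import *
s=manip.read_state();print(s['ee_pos'],s['joint_vel'].round(3))
tops('scene'); tops('top')
go(.4965,.140,.18,-12)
E
```

```text
[ 0.60106502 -0.24315785  0.18822562] [ 0.     0.05   0.064 -0.001 -0.046 -0.001]
scene [305. 176.] 91 z 0.1098 c [667.1 184.6] sz [17. 46.] a -16.7
scene [257. 202.] 208 z 0.1097 c [496.1 138.8] sz [51. 43.] a -12.2
scene [346. 243.] 282 z 0.1099 c [ 616.1 -105.2] sz [47. 45.] a -8.9
scene [367. 266.] 83 z 0.1085 c [ 614.  -193.2] sz [32. 18.] a 33.1
scene [375. 284.] 383 z 0.11 c [ 597.7 -242.5] sz [47. 46.] a -8.0
top [365. 198.] 121 z 0.1093 c [ 625.9 -103.8] sz [45. 29.] a -10.7
top [388. 204.] 227 z 0.1093 c [ 608.5 -171.9] sz [44. 44.] a -6.0
top [406. 206.] 73 z 0.1089 c [ 603.3 -223.3] sz [18. 44.] a -25.9
top [279. 239.] 231 z 0.1097 c [498.6 141.6] sz [45. 44.] a -13.8
shares [ 1.833 -0.747  0.021] [0.001 0.    0.081]
```

Emit:
arm_command(
  targets=[
    [[0.27,-0.1,0,0,0,0.08,0.64],[0.55,-0.22,0,0,0,0.08,0.64],[0.8,-0.33,0,0,0,0.08,0.8],[0.98,-0.4,0,0,0,0.08,0.8],[0.98,-0.4,0,0,0,0.08,0.8]],
  ],
)

```text
time_s: 23.18
ee_pos: [0.5426, -0.0355, 0.183]
tcp_rot: [-2.436, -1.981, 0.002]
wrist_force: [-0.2, -0.1, 0.5]
grip_width: 0.0682
```

```bash
python3 - <<'E'
from h import *
s=manip.read_state();print(s['ee_pos'])
go(.497,.140,.14,-12.5)
E
```

```text
[ 0.54264964 -0.03545147  0.18295383]
shares [ 0.812 -0.402  0.216] [-0.003 -0.     0.012]
```

Emit:
arm_command(
  targets=[
    [[0.27,-0.13,0,0,0,0,0.8],[0.55,-0.27,0,0,0,0.01,0.8],[0.81,-0.4,0,0,0,0.01,0.8],[0.81,-0.4,0.21,0,0,0.01,0.8],[0.81,-0.4,0.21,0,0,0.01,0.8],[0.81,-0.4,0.21,0,0,0.01,0.8]],
  ],
)

```text
time_s: 23.92
ee_pos: [0.4999, 0.1363, 0.1423]
tcp_rot: [-2.452, -1.964, 0.001]
wrist_force: [-0.1, 0.7, 0.9]
grip_width: 0.0679
```

```bash
python3 - <<'E'
from h import *
s=manip.read_state();print(s['ee_pos'])
go(.497,.140,.08,-12.5)
d=snap('scene'); save(d,'scene4.png',(170,120,420,340),3)
E
```

```text
[0.49993447 0.13632316 0.14234065]
shares [ 0.015 -0.018  0.312] [-0.     0.    -0.001]
```

View pics/scene4.png

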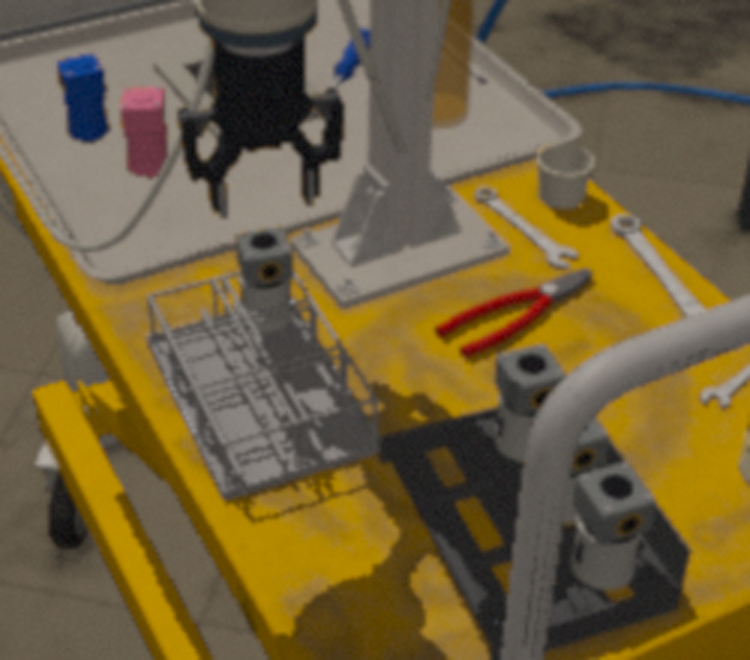

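Three filters are seated in the back row at (525,400), (585,455) and (610,530). The last one is at (262,265) under the open gripper, which is clear of the hose.

Emit:
arm_command(
  targets=[
    [[0.015,-0.018,0.13,0,0,0,0.8],[0.015,-0.015,0.27,0,0,0,0.8],[0.015,-0.015,0.31,0,0,0,0.8],[0.015,-0.015,0.31,0,0,0,0.8],[0.015,-0.015,0.31,0,0,0,0.2],[0.015,-0.015,0.31,0,0,0,0.2],[0.015,-0.015,0.31,0,0,0,0.2],[0.015,-0.015,0.31,0,0,0,0.2],[0.015,-0.015,0.31,0,0,0,0.2]],
  ],
)

```text
time_s: 25.1
ee_pos: [0.4977, 0.1409, 0.081]
tcp_rot: [2.45, 1.965, 0.002]
wrist_force: [-0.7, -0.5, 8.5]
grip_width: 0.0434
```

```bash
python3 - <<'E'
from h import *
s=manip.read_state();print(s['ee_pos'])
go(.43,-.04,.18,-12.5);go(.43,-.13,.18,-12.5); 
E
```

```text
[0.49773334 0.14085745 0.08102511]
shares [-0.956 -0.134 -0.496] [ 0.002 -0.001 -0.   ]
shares [-1.395 -0.036 -0.496] [ 0.002 -0.001 -0.   ]
```

Emit:
arm_command(
  targets=[
    [[0,0,-0.1,0,0,0,0.2],[0,0,-0.3,0,0,0,0.2],[0,0,-0.5,0,0,0,0.2],[0,0,-0.5,0,0,0,0.2],[-0.3,-0.05,-0.5,0,0,0,0.2],[-0.6,-0.1,-0.5,0,0,0,0.2],[-0.95,-0.13,-0.5,0,0,0,0.2],[-0.95,-0.13,-0.5,0,0,0,0.2]],
  ],
)

```text
time_s: 26.1
ee_pos: [0.4289, -0.0418, 0.1795]
tcp_rot: [-2.454, -1.961, 0.002]
wrist_force: [0.2, -0.3, -2.3]
grip_width: 0.0432
```

Emit:
arm_command(
  targets=[
    [[-0.3,0.06,0,0,0,0,0.2],[-0.44,0.1,0.1,0,0,0,0.2],[-0.44,0.1,0.35,0,0,0,0.2],[-0.44,0.1,0.48,0,0,0,0.2],[-0.44,0.1,0.5,0,0,0,0.2],[-0.44,0.1,0.5,0,0,0,0.2]],
  ],
)

```text
time_s: 26.85
ee_pos: [0.4313, -0.129, 0.0802]
tcp_rot: [-2.45, -1.966, -0.0]
wrist_force: [0.6, 0.1, -1.2]
grip_width: 0.043
```

```bash
python3 - <<'E'
from h import *
s=manip.read_state();print(s['ee_pos'],s['joint_vel'].round(3))
go(.43,-.13,.058,-12.5); 
E
```

```text
[ 0.43125951 -0.12904724  0.08021446] [-0.002 -0.024 -0.008 -0.004  0.006  0.   ]
shares [-0.006 -0.005  0.111] [-0. -0.  0.]
```

Emit:
arm_command(
  targets=[
    [[0,0,0.04,0,0,0,0.2],[0,0,0.06,0,0,0,0.2],[0,0,0.075,0,0,0,0.2],[0,0,0.09,0,0,0,0.2],[0,0,0.105,0,0,0,0.2],[0,0,0.111,0,0,0,0.2],[0,0,0.111,0,0,0,0.2]],
  ],
)

```text
time_s: 27.72
ee_pos: [0.4308, -0.1293, 0.0575]
tcp_rot: [-2.45, -1.966, 0.0]
wrist_force: [-0.6, -0.8, -2.0]
grip_width: 0.0429
```

Emit:
arm_command(
  targets=[
    [[0,0,0.003,0,0,0,0.2],[0,0,0.004,0,0,0,0.2]],
  ],
)

```text
time_s: 27.98
ee_pos: [0.431, -0.1294, 0.0572]
tcp_rot: [2.45, 1.966, 0.0]
wrist_force: [-1.2, 0.4, 9.5]
grip_width: 0.0433
```

```bash
python3 - <<'E'
from h import *
s=manip.read_state();print(s['ee_pos'],s['joint_vel'].round(3))
go(.5385,-.164,.14,-7.15); 
E
```

```text
[ 0.43101725 -0.12937402  0.05715226] [-0.     0.001  0.001  0.    -0.001  0.   ]
shares [-0.053  0.562 -0.414] [ 0.    0.   -0.09]
```

Emit:
arm_command(
  targets=[
    [[0,0,-0.2,0,0,0,0.2],[0,0,-0.42,0,0,0,0.2],[-0.02,0.25,-0.42,0,0,-0.05,0.2],[-0.05,0.5,-0.42,0,0,-0.09,0.2],[-0.053,0.562,-0.42,0,0,-0.09,0.2],[-0.053,0.562,-0.42,0,0,-0.09,0.2],[-0.053,0.562,-0.42,0,0,-0.09,0.2]],
  ],
)

```text
time_s: 28.85
ee_pos: [0.537, -0.1635, 0.1406]
tcp_rot: [-2.354, -2.078, 0.001]
wrist_force: [-0.1, -0.0, -3.0]
grip_width: 0.0433
```

```bash
python3 - <<'E'
from h import *
s=manip.read_state();print(s['ee_pos'],s['joint_vel'].round(3))
go(.5385,-.164,.0813,-7.15)
E
```

```text
[ 0.53701345 -0.16350293  0.14062619] [-0.001 -0.007 -0.    -0.    -0.001 -0.002]
shares [-0.002  0.008  0.297] [-0.001 -0.     0.   ]
```

Emit:
arm_command(
  targets=[
    [[0,0.006,0.15,0,0,0,0.2],[0,0.006,0.25,0,0,0,0.2],[0,0.006,0.28,0,0,0,0.2],[0,0.006,0.297,0,0,0,0.2],[0,0.006,0.297,0,0,0,0.2],[0,0.006,0.297,0,0,0,0.2],[0,0.006,0.297,0,0,0,0.64],[0,0.006,0.297,0,0,0,0.64],[0,0.006,0.25,0,0,0,0.64],[0,0.006,0,0,0,0,0.64],[0,0.006,-0.25,0,0,0,0.64],[0,0.006,-0.4,0,0,0,0.64]],
  ],
)

```text
time_s: 30.35
ee_pos: [0.5402, -0.1644, 0.2242]
tcp_rot: [2.353, 2.077, 0.002]
wrist_force: [0.6, -0.7, 0.1]
grip_width: 0.0546
```

Emit:
arm_command(
  targets=[
    [[0.25,-0.2,-0.1,0,0,0,0.7],[0.5,-0.4,-0.1,0,0,0,0.7],[0.75,-0.6,-0.1,0,0,0,0.7],[1,-0.7,-0.1,0,0,0,0.7],[1,-0.7,-0.1,0,0,0,0.7],[1,-0.7,-0.1,0,0,0,0.7]],
  ],
)

```text
time_s: 31.1
ee_pos: [0.4258, 0.0516, 0.2414]
tcp_rot: [2.353, 2.08, 0.001]
wrist_force: [-0.7, -0.7, -1.5]
grip_width: 0.0598
```

```bash
python3 - <<'E'
from h import *
s=manip.read_state();print(s['ee_pos'],s['wrist_force'])
b=tops('scene'); a=tops('top')
save(a,'top5.png',(235,145,435,300),4); save(b,'scene5.png',(280,150,420,330),4)
E
```

```text
[0.42580447 0.05156366 0.24144675] [-0.69602367 -0.66542286 -1.47497921]
scene [304. 176.] 92 z 0.1089 c [666.1 184.5] sz [20. 45.] a -15.6
scene [346. 243.] 281 z 0.11 c [ 616.2 -105.5] sz [46. 45.] a -6.3
scene [367. 266.] 88 z 0.1088 c [ 615.8 -192.5] sz [37. 18.] a 32.0
scene [332. 270.] 343 z 0.1099 c [ 537.9 -165.4] sz [46. 46.] a -5.9
scene [375. 284.] 379 z 0.1099 c [ 597.6 -243. ] sz [46. 44.] a -6.9
top [364. 201.] 224 z 0.109 c [ 618.9 -102.2] sz [44. 44.] a -6.0
top [388. 205.] 230 z 0.109 c [ 608.1 -171.9] sz [44. 45.] a -6.9
top [411. 208.] 235 z 0.109 c [ 599.3 -240.6] sz [46. 46.] a -8.9
top [385. 228.] 241 z 0.109 c [ 540.3 -162.2] sz [45. 44.] a -7.4
```

View pics/top5.png

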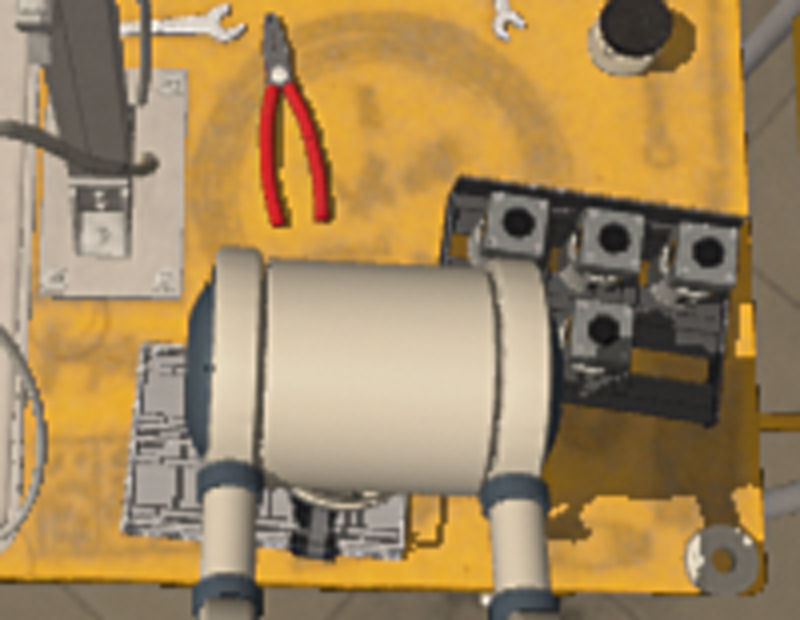

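All four heads are in cells at (517,222), (612,240), (708,252) and (603,330). The pliers and tape haven't moved, and the gripper touches nothing. I check positions once more, then hand in.

```bash
python3 - <<'E'
from h import *
tops('top'); print(manip.job_done())
E
```

```text
top [364. 201.] 226 z 0.1089 c [ 619.  -102.7] sz [45. 45.] a -5.1
top [387. 205.] 234 z 0.1092 c [ 609.1 -172.2] sz [45. 46.] a -7.0
top [411. 208.] 240 z 0.1089 c [ 599.8 -240.5] sz [45. 44.] a -7.7
top [385. 227.] 234 z 0.109 c [ 540.2 -162.7] sz [44. 44.] a -6.4
the job is handed in; nothing more can be done
None
```

The job is handed in: all four filters that were on the rack had their plugs pressed in on the bare table and now stand in the shelf. Three are in the back row and the leftover one is in front_mid.

**Last check, top camera:**
- **Position:** each filter is within about 2 mm of its cell centre. The two cameras disagree by a constant 2–3 mm.
- **Angle:** all are within about 2–3° of the shelf's −7° angle.
- **Height:** head tops read 0.109 m against 0.110 m expected, so they are upright and down on the floor.
- **Surroundings:** the pliers and tape look unmoved, and the gripper was clear of everything.

**Drain plugs:** I judged these by force and height only, because the plugs cannot be seen. Each filter's bowl came down flat on the table at the expected height. For three of them I also saw the plug's resistance drop away before the bowl touched. For the second filter I only have the final bowl contact.

**Hard press:** the bowl press on the third filter peaked at 53 N at the wrist. That is below the 120 N wrist limit, but harder than I intended.

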